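# Set the table easel's kickstand and hold its frame upright

## Task

The wooden table easel lies tipped back on its rest. While it still lies back, flip its red kickstand down over centre, all the way to its stop; then take the frame by its round wooden top rail, bring it upright so the kickstand's foot comes down to the base, and keep holding it there: finish while still holding the rail, because the frame falls back if let go. Leave the pots, jars, mug and other things around it where they stand.

Things in the scene. Friction and masses are not known exactly. Their poses are not given: they have to be found in the camera images.
- easel_hub (a point): Centre of the easel's hub: a level steel barrel 26 mm in diameter, 50 mm above the table, on which the frame tilts. Axes are the fixed base's: z up, y along the barrel to the easel's left, x level from the easel's front (kickstand side, facing the robot) to its back.
- rail: The round top rail itself; origin at its middle, turning with it. See rail_mid.
- easel: The fixed wooden base: origin on the table under the hub, axes as the hub's. Plate 18 mm thick, x from -105 to +125 mm, y from -130 to +130 mm. Behind the frame a rest (two posts and a level rubber bar at x = 95 mm, up to 145 mm above the table) carries the frame when it lies back.
- frame (a joint): Tilt of the wooden frame (210 mm wide, about 0.8 kg) on the hub in rad: 0 lying back on the rest (0.45 off vertical), 0.45 upright; more tips it towards the robot. Let go upright, it falls back to 0. With the kickstand down, its foot meets the base at about 0.46 and stops it there. About 1 N at the top rail holds it upright; 2 to 4 N lift it off the rest.
- rail_mid (a point): Middle of the frame's top rail, on its axis: round wooden bar 20 mm in diameter along y that can turn stiffly on its own axis, free between the frame's side rails 95 mm to each side, with 39 mm clear under it. When upright it is 200 mm above and 25 mm behind the hub axis. Axes are the frame's: z up along the frame (vertical when upright), x to its back.
- kickstand (a joint): Turn of the kickstand on the frame in rad: 0 stowed (leg points to the easel's left, +y, and 9 degrees up), 1.87 fully down at its stop (pointing down along the frame, 8 degrees past vertical). A spring drives it away from 0.93 (over centre): before that it springs back to 0, beyond it snaps down by itself and stays. About 2.5 N at the pad starts it moving.
- kick_pivot (a point): Pivot of the red kickstand, in front of the frame, 60 mm right of its middle. Own axes: y along the leg, z to the leg's upper side when stowed, x to the frame's back; the leg turns about -x, from left (+y) to down. Leg 12 mm wide (x), 9 mm thick, 109 mm long to the centre of its round black foot, 18 mm in diameter.
- kick_pad (a point): Centre of the upper face of the red pad on the kickstand, 82 mm from the pivot along the leg: 32 mm across the leg, 30 mm along it. It can be pressed down with closed fingertips, following the arc. Axes as kick_pivot's.
- brush_pot_mid (a point): Bystander, to be left alone: white ceramic brush pot with brushes, 76 mm wide, 100 mm tall (brushes to 185 mm). This point is its centre, half-way up.
- paint_blue_bottle_mid (a point): Bystander, to be left alone: blue paint bottle with white cap, 52 mm wide, 130 mm tall. This point is its centre, half-way up.
- paint_ochre_jar_mid (a point): Bystander, to be left alone: yellow paint jar with black lid, 66 mm wide, 75 mm tall. This point is its centre, half-way up.
- clay_bowl_mid (a point): Bystander, to be left alone: terracotta bowl, 100 mm wide, 55 mm tall. This point is its centre, half-way up.
- water_mug_mid (a point): Bystander, to be left alone: blue mug beside the easel's left edge (+y of the easel), 76 mm wide plus its handle, 85 mm tall. This point is its centre, half-way up.
- clay_blank_mid (a point): Bystander, to be left alone: pale plaster cylinder beside the easel's right edge (-y of the easel), 60 mm wide, 60 mm tall. This point is its centre, half-way up.

How it is judged:
By the outcome, as a careful person would: the job done as asked, in the order asked, and still so for the second after the job is handed in, while the arm keeps its last pose, push and grip.
It also fails if it takes over 48 s, if anything falls off the work surface, if the arm or the gripper's body presses on something with over 40 N, if the wrist force passes 120 N, or if a joint passes its speed limit or range.

## Robot

A 7-joint arm with a two-finger parallel gripper is mounted at the origin on the work surface. World frame = base frame: x ahead of the robot, y to its left, z up, the work surface at z = 0. Lengths are in mm, angles in rad, forces in N, time in s.
With the tool pointing down it reaches from about 400 to 900 mm from the base axis. Payload 5.6 kg.
Tool frame: the origin (TCP) lies between the finger pads; the fingertips stand 22 mm ahead of it and the grasp point (between the pads) lies 3 mm ahead of it; z points along the fingers, y is the direction in which the jaws open and shut (so a half turn about z gives the same grasp; the last joint's range is limited). The gripper opens to 92 mm and grips with 3 to 60 N. Pads are 20 mm wide; open, the fingers measure 128 mm over their backs; the gripper's body (75 mm by 189 mm) begins 69 mm behind the grasp point.
Start: joints at [1.059, 0.468, -0.012, 1.603, 0.006, 1.071, -0.056], TCP at [293.643, -579.898, 236.592] pointing down, gripper open.
Joint ranges: [-2.53, 2.53], [-0.31, 2.02], [-1.57, 1.55], [0.28, 2.44], [-1.29, 4.43], [0.15, 1.84], [-2.92, 2.92]. Speed limits (rad/s): [2.57, 2.57, 3.14, 3.14, 3.14, 3.14, 3.14].

## Interface

Orientations are given as a unit quaternion [x, y, z, w].
In Python, from workcell import bot gives the robot as it stands. The module is installed in compiled form; this text tells all that it offers.
- The arm moves only by the tool apply_moves, never from a script. Its argument "series" is a list of rows, each a list of 4 numbers: the shift along the tool's x, y, z in mm, then the turn about the tool's z in degrees. A call has 1 to 12 rows; each row shifts and turns the commanded pose from where the row before left it, along the tool's axes as they then stand; what a row does not reach is not made up. A row lasts 1/10 s, in which the tool goes at most 50 mm and 8.59 degrees, less where a joint would pass 70% of its speed; a pose out of reach is approached as far as the arm can. A call with a gripper value outside its range is refused whole. "grip" is the opening in per cent of the stroke, from 0 (shut) to 100 (fully open), set as the call begins (left out, the last holds). The fingers move at their own pace and stop on an object; "squeeze" is the grip in N (left out, the last holds). Time passes only in rows, so rows that do not move let the fingers close. It gives the time, the measured TCP pose, the force and the opening at its end, in the units of the state.
- bot.get_obs(): the state, without advancing time (a new reading comes with each control period).
- bot.get_image(name): name is "side" or "top"; returns a dict with "pixels" (400x640x3 uint8, red, green, blue), "fov_y" (degrees; the focal length in pixels is half the picture's height over the tangent of half this angle, whatever the lens; pixels are square), "cx", "cy" (the principal point, pixels), "origin" and "attitude" of the camera in the world. Camera axes: x right, y up, looking along -z (the intrinsics and any distortion apply to the point x, -y, -z); pixel columns grow to the right and rows downward; lengths in mm; the calibration is good to about 2 mm. A picture is of the moment at which its call begins. There is no depth.
- bot.hand_in(): hands the job in, once; it reports no verdict.
Trained networks look in the newest picture that a camera, given by its name, has taken for a name from the list of things; names that differ only in an ending like _2 or _b are one class to them, and where a whole thing is asked for, a point or a joint stands for the part that bears it (a point fixed in the world has none). Each returns a list of dicts, best first, with "confidence" (0 to 1); they miss things now and then, are a little off and sometimes report something else, mostly with a low value. They report only what shows in the picture. A call takes as long as a camera call.
- bot.boxes_of(camera, thing): "at" ([x, y, z] in mm, in world coordinates, good to about 4 mm: the middle of the surface that is visible of it).
- bot.spot_point(camera, thing): "at" ([x, y, z] in mm, in world coordinates, good to about 4 mm: a listed point, or the origin of a listed thing).
The state is a dict: "time_s": time; "joints": joint angles; "joint_velocities": joint speeds; "joint_torque": joint torques, N m; "tcp_pos": TCP position; "orientation": TCP orientation; "force": force on the tool from outside, world axes, zero at the start; "ft_torque": the same for the moment, N m; "finger_gap": finger opening in mm.
Only numpy, scipy, OpenCV 4.12 (cv2) and the standard library are available. Lean on these libraries where they do the work, as an engineer would, in place of code of your own. Each camera call takes 0.05 s, during which the arm holds its last target.

## Working session

There is one attempt and no reset: what is moved stays moved. The work goes in short steps, Python scripts to look and compute and a tool call to move; the robot and the scene stay as the last step left them, time stands still between calls to the robot, and variables do not carry over. Pictures are saved under pics/ and viewed, and the job is handed in when it is done.

Besides the shell and the picture viewer there is one more tool, called after "Request:" as name(argument=value, ...), one argument or row to a line, values as JSON. apply_moves: Moves the arm, as the interface text tells. Its arguments: {"type":"object","properties":{"series":{"type":"array","items":{"type":"array","items":{"type":"number"}}},"grip":{"type":"number"},"squeeze":{"type":"number"}},"required":["series"]}

```bash
mkdir -p pics; ls
cat > h.py <<'E'
import numpy as np,cv2
from workcell import bot
from scipy.spatial.transform import Rotation as R
def snap(cam,name):
    im=bot.get_image(cam); cv2.imwrite('pics/%s.png'%name, cv2.cvtColor(im['pixels'],cv2.COLOR_RGB2BGR)); return im
def st():
    o=bot.get_obs(); print(o['time_s'],np.round(o['tcp_pos'],1),np.round(o['orientation'],4),'F',np.round(o['force'],1),'gap',round(o['finger_gap'],1),'q',np.round(o['joints'],3)); return o
E
python3 - <<'E'
from h import *
o=st(); print(R.from_quat(o['orientation']).as_matrix().round(3))
for c in ('side','top'):
    im=snap(c,c+'0'); print(c,{k:v for k,v in im.items() if k!='pixels'})
for t in ['easel_hub','rail_mid','kick_pivot','kick_pad','brush_pot_mid','paint_blue_bottle_mid','paint_ochre_jar_mid','clay_bowl_mid','water_mug_mid','clay_blank_mid']:
    for c in ('side','top'):
        r=bot.spot_point(c,t); print(t,c,[(np.round(d['at'],1),round(d['confidence'],2)) for d in r[:3]])
print(bot.get_obs()['time_s'])
E
```

```text
pics
0.0 [ 293.4 -579.4  235.7] [ 9.727e-01  2.322e-01 -2.000e-04 -8.000e-04] F [ 0.1  0.5 -0. ] gap 92.0 q [ 1.059  0.468 -0.012  1.604  0.006  1.071 -0.056]
[[ 0.892  0.452 -0.001]
 [ 0.452 -0.892  0.001]
 [-0.    -0.002 -1.   ]]
side {'fov_y': 50.526139796266634, 'cx': 317.1393959446359, 'cy': 198.48938395927175, 'origin': array([ 223.25501171, 1276.78027409,  997.30090297]), 'attitude': array([-0.05115005,  0.46254294,  0.88098985, -0.08540836])}
top {'fov_y': 56.19714171754489, 'cx': 314.811852957634, 'cy': 199.91002924441185, 'origin': array([ 316.68777308,   54.02868444, 1221.44116482]), 'attitude': array([ 0.05001229, -0.04262691, -0.70122839,  0.70990173])}
easel_hub side [(array([474. , -61.4,  49.8]), 0.65), (array([ 425. , -433.5,   36.9]), 0.51)]
easel_hub top [(array([478.7, -64.9,  49.5]), 0.79), (array([ 591.9, -234.6,   25.8]), 0.74)]
rail_mid side [(array([583. , -39.1, 222. ]), 0.97)]
rail_mid top [(array([581.1, -40.6, 217.9]), 0.76)]
kick_pivot side [(array([ 480.6, -124.9,  146.5]), 0.49)]
kick_pivot top [(array([ 480.1, -123.9,  148.9]), 0.85)]
kick_pad side [(array([464.1, -46.3, 166.8]), 0.67), (array([271.9, 237.4,  71.9]), 0.47)]
kick_pad top [(array([466.5, -46.8, 168.5]), 0.63)]
brush_pot_mid side [(array([ 552.1, -416.2,   53.1]), 0.77)]
brush_pot_mid top [(array([ 549.9, -419.8,   53.2]), 0.67)]
paint_blue_bottle_mid side [(array([274.9, 234.3,  68. ]), 0.79), (array([392.7, 126. ,  46.9]), 0.66)]
paint_blue_bottle_mid top [(array([272. , 227.6,  66. ]), 0.75)]
paint_ochre_jar_mid side [(array([ 421.6, -433.6,   36.3]), 0.66)]
paint_ochre_jar_mid top [(array([ 420.8, -434.9,   39.4]), 0.82)]
clay_bowl_mid side [(array([391.4, 268.6,  27.1]), 0.56)]
clay_bowl_mid top [(array([381.4, 271.8,  25.9]), 0.68)]
water_mug_mid side [(array([396.3, 126.5,  44.2]), 0.84)]
water_mug_mid top []
clay_blank_mid side []
clay_blank_mid top [(array([ 592.3, -236. ,   27.9]), 0.93)]
1.1
```

View pics/side0.png

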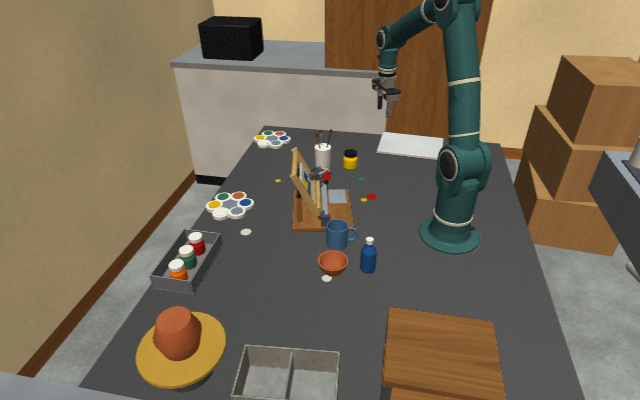

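View pics/top0.png

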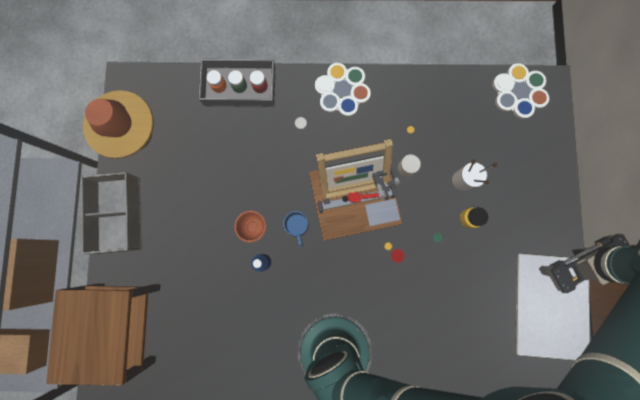

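The side view shows the easel at about (320,195) and the mug at (338,235). In the top view the easel is at about (355,190), with the red pad near (355,197). Next I'll refine the easel pose with an overlay.

```bash
cat >> h.py <<'E'
def proj(im,P):
    P=np.atleast_2d(P).astype(float); A=R.from_quat(im['attitude']).as_matrix()
    c=(P-im['origin'])@A; f=200/np.tan(np.radians(im['fov_y']/2))
    return np.c_[im['cx']+f*c[:,0]/-c[:,2], im['cy']-f*c[:,1]/-c[:,2]]
E
python3 - <<'E'
from h import *
acc={}
for k in range(3):
  for c in ('side','top'):
    bot.get_image(c)
    for t in ['easel_hub','rail_mid','kick_pivot','kick_pad']:
        r=bot.spot_point(c,t)
        if r: acc.setdefault(t,[]).append(r[0]['at'])
for t,v in acc.items(): print(t,np.round(v,1).tolist(),np.median(v,0).round(1))
yaw=.22;hub=np.array([476.5,-63,0])
E_=lambda p:np.array(p)@R.from_euler('z',yaw).as_matrix().T+hub
pl=E_([[-105,-130,18],[125,-130,18],[125,130,18],[-105,130,18]])
rl=E_([[109.5,-95,219],[109.5,95,219]])
for c,(x0,y0) in {'side':(260,110),'top':(270,110)}.items():
    im=snap(c,c+'1'); g=cv2.cvtColor(im['pixels'],cv2.COLOR_RGB2BGR)
    s=5; w=g[y0:y0+120,x0:x0+160]; w=cv2.resize(w,None,fx=s,fy=s,interpolation=cv2.INTER_CUBIC)
    for seg in (list(zip(pl,np.roll(pl,-1,0)))+[tuple(rl)]):
        a,b=[tuple(((proj(im,p)[0]-[x0,y0]+.5)*s).astype(int).tolist()) for p in seg]
        cv2.line(w,a,b,(0,255,0),1)
    cv2.imwrite(f'pics/{c}_ov.png',w)
    print(c, proj(im,bot.get_obs()['tcp_pos']))
print(bot.get_obs()['time_s'])
E
```

```text
easel_hub [[475.0, -62.5, 47.8], [477.0, -66.8, 48.8], [476.0, -62.4, 49.7], [479.5, -64.8, 49.1], [420.0, -433.3, 40.4]] [476.  -64.8  48.8]
rail_mid [[582.1, -41.7, 218.8], [585.2, -39.7, 217.8], [584.1, -43.8, 217.7], [583.4, -43.5, 218.6], [577.9, -36.3, 217.2]] [583.4 -41.7 217.8]
kick_pivot [[478.7, -126.8, 148.4], [474.0, -124.3, 149.2], [477.9, -124.1, 150.4], [475.2, -124.7, 153.4], [477.4, -128.5, 150.3], [479.2, -123.4, 151.7]] [ 477.6 -124.5  150.4]
kick_pad [[462.9, -44.7, 165.0], [465.1, -49.0, 168.0], [461.9, -46.1, 168.3], [467.2, -49.5, 165.8], [465.9, -45.9, 166.0], [462.4, -48.3, 167.1]] [464.  -47.2 166.6]
side [[384.14826378 107.66064885]]
top [[564.10080451 261.54695369]]
2.7
```

View pics/side_ov.png

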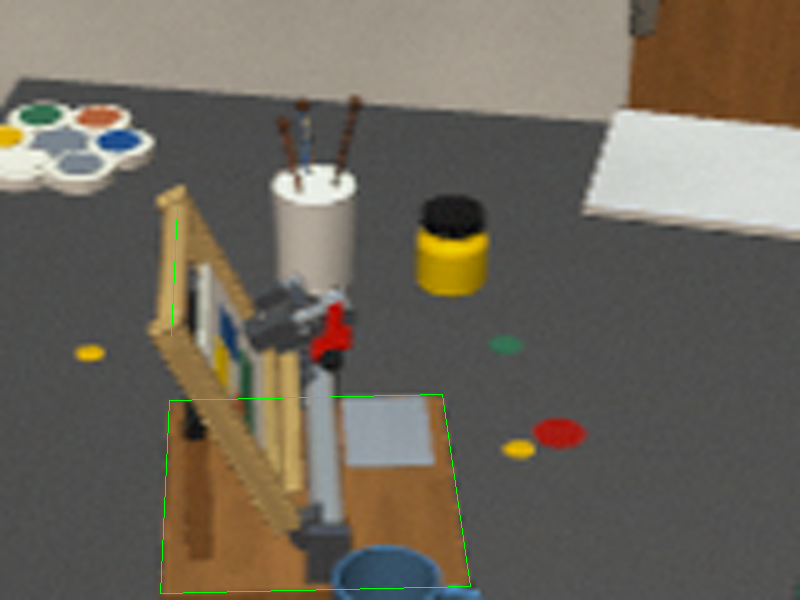

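View pics/top_ov.png

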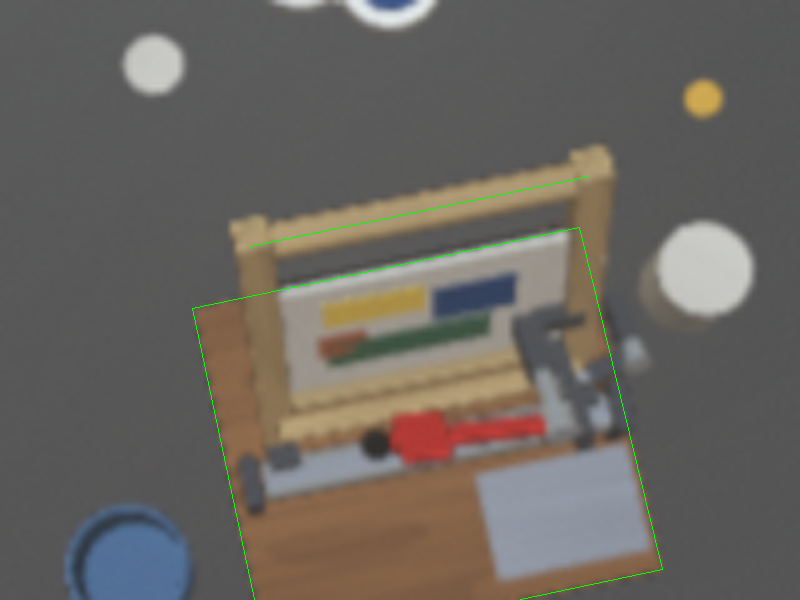

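The overlay fits the plate and rail to about 2–4 mm. I'll compute the pad arc in world axes and check how high the bracket near the pivot stands.

```bash
cat >> h.py <<'E'
yaw=.21
HUB=np.array([476.3,-63.8,49.5]); PIV=np.array([477.6,-124.6,150.2]); PAD0=np.array([464.2,-47.0,166.8])
RZ=R.from_euler('z',yaw).as_matrix(); ex,ey,ez=RZ.T
def fr(tilt): # frame axes, tilt joint value
    b=.45-tilt
    return np.cos(b)*ex-np.sin(b)*ez, ey, np.sin(b)*ex+np.cos(b)*ez
def pad(phi,tilt=0,h=5):
    fx,fy,fz=fr(tilt)
    def p(ph):
        a=np.radians(9)-ph
        return 82*(np.cos(a)*fy+np.sin(a)*fz)+h*(np.cos(a)*fz-np.sin(a)*fy)
    return PAD0+p(phi)-p(0)
def ray(im,u):
    A=R.from_quat(im['attitude']).as_matrix(); f=200/np.tan(np.radians(im['fov_y']/2))
    d=A@np.array([(u[0]-im['cx'])/f,-(u[1]-im['cy'])/f,-1]); return im['origin'],d/np.linalg.norm(d)
def tri(i1,u1,i2,u2):
    o1,d1=ray(i1,u1);o2,d2=ray(i2,u2)
    s=np.linalg.lstsq(np.c_[d1,-d2],o2-o1,rcond=None)[0]
    a=o1+s[0]*d1;b=o2+s[1]*d2; return (a+b)/2,np.linalg.norm(a-b)
E
python3 - <<'E'
from h import *
print('pad-pivot check',PAD0-PIV, 82*(np.cos(.157)*fr(0)[1]+np.sin(.157)*fr(0)[2])+5*fr(0)[2])
for ph in (0,.3,.6,.93,1.05,1.2,1.87): print(ph,pad(ph).round(1))
s=bot.get_image('side');t=bot.get_image('top')
S=lambda u:(260+u[0]/5-.5,110+u[1]/5-.5); T=lambda u:(270+u[0]/5-.5,110+u[1]/5-.5)
for n,a,b in [('foot',(330,360),(376,444)),('railL end',(157,326),(250,222)),('ledge left end',(293,487),(285,430)),('bracket top',(297,282),(530,320)),('bracket front',(345,295),(585,440))]:
    print(n,tri(s,S(a),t,T(b)))
o=st()
E
```

```text
pad-pivot check [-13.4  77.6  16.6] [-9.30217063 80.82805402 16.04702684]
0 [464.2 -47.  166.8]
0.3 [453.4 -47.6 144.7]
0.6 [444.4 -55.3 123.2]
0.93 [437.6 -71.1 102.5]
1.05 [436.  -78.5  96.1]
1.2 [434.8 -88.6  89.3]
1.87 [ 439.9 -141.    77.1]
foot (array([462.1017481 , -18.81621431, 166.09681852]), np.float64(1.4253908600632883))
railL end (array([573.2333146 ,  54.0546857 , 227.12938753]), np.float64(1.8230142758157575))
ledge left end (array([480.98125713,  31.28006678,  84.25573702]), np.float64(0.7101118307562463))
bracket top (array([ 517.76351411, -105.48349989,  180.13234576]), np.float64(26.433544847311477))
bracket front (array([ 470.30883013, -140.16788867,  149.8199709 ]), np.float64(5.904422362026624))
2.8 [ 293.7 -579.9  236.6] [ 0.9727  0.2322 -0.      0.    ] F [ 0.2 -0.3  0.3] gap 91.8 q [ 1.059  0.467 -0.012  1.603  0.006  1.071 -0.056]
```

Request:
apply_moves(
  series=[
    [0,0,-40,7.5],
    [0,0,-30,7.5],
    [20,-35,0,0],
    [23.3,-41,0,0],
    [23.3,-41,0,0],
    [23.3,-41,0,0],
    [23.3,-41,0,0],
    [23.3,-41,0,0],
    [23.3,-41,0,0],
    [23.3,-41,0,0],
    [23.3,-41,0,0],
    [23.3,-41,0,0],
  ],
  grip=0,
  squeeze=20,
)

```text
time_s: 4.0
tcp_pos: [435.7, -135.5, 307.0]
orientation: [0.995, 0.103, 0.0, 0.0]
force: [1.6, 0.3, -0.1]
finger_gap: 0.6
```

Run:
```python
from h import *
o=st(); print(R.from_quat(o['orientation']).as_matrix().round(3)); print(R.from_quat(o['orientation']).as_matrix().T@(np.array([463.2,-43,230])-o['tcp_pos']))
```

```text
4.0 [ 435.7 -135.5  307. ] [9.947e-01 1.032e-01 4.000e-04 4.000e-04] F [ 1.6  0.3 -0.1] gap 0.6 q [ 0.489  0.078 -0.274  1.957  0.024  1.109 -1.159]
[[ 0.979  0.205  0.001]
 [ 0.205 -0.979 -0.001]
 [ 0.001  0.001 -1.   ]]
[ 45.82995944 -84.93518934  76.97244347]
```

Request:
apply_moves(
  series=[
    [23,-42,0,0],
    [23,-43,0,0],
    [0,0,40,0],
    [0,0,37,0],
    [0,0,0,0],
  ],
)

```text
time_s: 4.5
tcp_pos: [459.9, -44.2, 225.9]
orientation: [0.995, 0.104, -0.004, -0.001]
force: [-0.1, -0.2, 0.8]
finger_gap: 0.4
```

Run:
```python
from h import *
o=st()
for c,(x0,y0) in {'side':(260,110),'top':(270,110)}.items():
    im=snap(c,c+'2'); g=cv2.cvtColor(im['pixels'],cv2.COLOR_RGB2BGR)
    cv2.imwrite(f'pics/{c}2z.png',cv2.resize(g[y0:y0+120,x0:x0+160],None,fx=5,fy=5,interpolation=cv2.INTER_CUBIC))
```

```text
4.5 [459.9 -44.2 225.9] [ 0.9946  0.1038 -0.0042 -0.001 ] F [-0.1 -0.2  0.8] gap 0.4 q [ 0.35   0.195 -0.363  2.032  0.084  0.938 -1.419]
```

View pics/side2z.png

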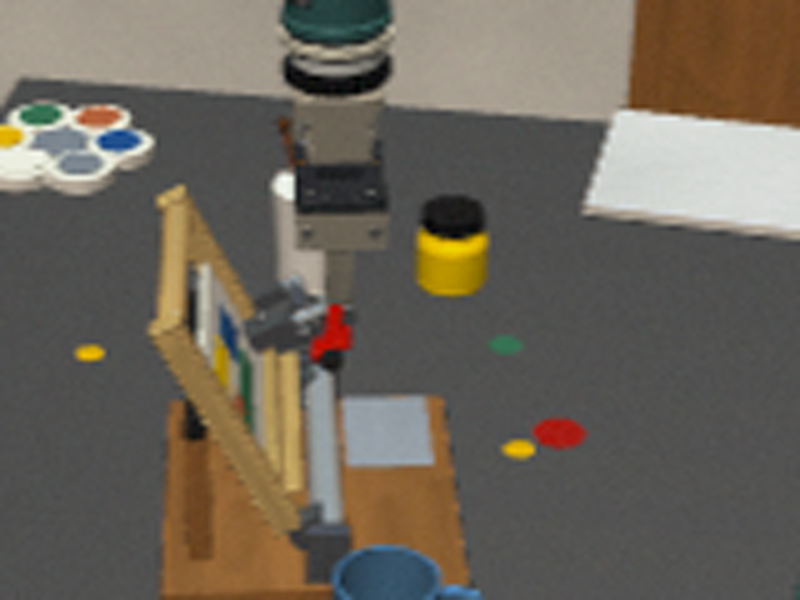

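View pics/top2z.png

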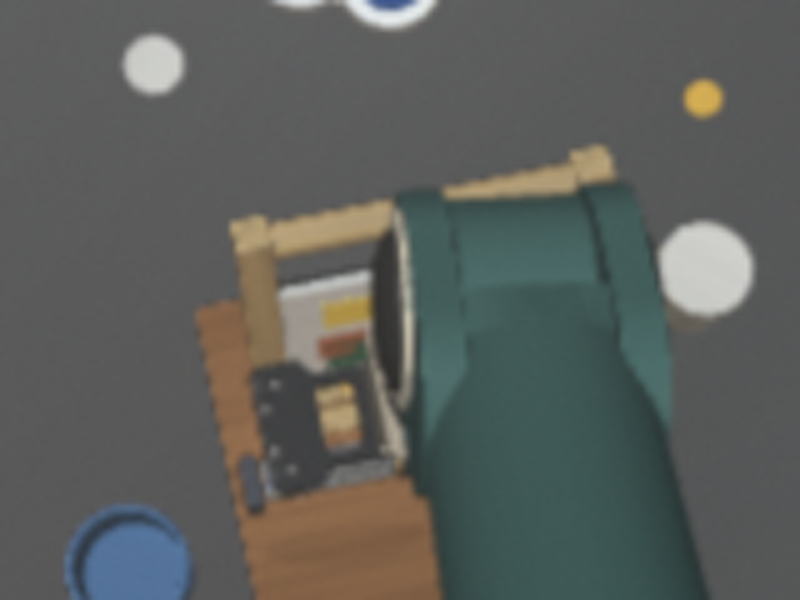

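The finger is just above the red pad: tip near (340,300), pad at (335,330) in the side crop. I'll descend until it touches.

Request:
apply_moves(
  series=[
    [2,-1,10,0],
    [0,0,10,0],
    [0,0,3,0],
    [0,0,0,0],
  ],
)

```text
time_s: 5.0
tcp_pos: [464.5, -43.4, 206.3]
orientation: [0.995, 0.103, -0.0, -0.0]
force: [-0.4, 0.2, -0.0]
finger_gap: 0.5
```

Run:
```python
from h import *
o=st()
M=R.from_quat(o['orientation']).as_matrix()
print(pad(0),'rel tool pad-tip', M.T@(pad(0)-o['tcp_pos'])-[0,0,22])
```

```text
5.0 [464.5 -43.4 206.3] [ 9.947e-01  1.032e-01 -3.000e-04 -0.000e+00] F [-0.4  0.2 -0. ] gap 0.5 q [ 0.342  0.225 -0.36   2.047  0.102  0.886 -1.439]
[464.2 -47.  166.8] rel tool pad-tip [-1.02544464  3.43549947 17.50910569]
```

Request:
apply_moves(
  series=[
    [-1,0,5,0],
    [0,0,4,0],
    [0,0,2,0],
    [0,0,2,0],
    [0,0,0,0],
  ],
)

```text
time_s: 5.5
tcp_pos: [463.9, -43.5, 193.6]
orientation: [0.995, 0.103, 0.0, 0.0]
force: [-0.4, -0.1, 2.5]
finger_gap: 0.6
```

Run:
```python
from h import *
w=12
def rel(ph):
    a=np.radians(9)-ph; off=3.5+6.5*min(1,ph/.9)
    fx,fy,fz=fr(0)
    hz=max((off+w)*np.tan(a),(off-w)*np.tan(a))
    return pad(ph)+off*fy+hz*fz
p0=rel(0); last=np.zeros(3)
for ph in np.arange(.1,1.31,.1):
    d=rel(ph)-p0; d=np.array([d@ex,-d@ey,-d@ez]); print(round(ph,2),d.round(1),(d-last).round(1)); last=d
```

```text
0.1 [-4.2 -2.1  8.7] [-4.2 -2.1  8.7]
0.2 [-8.  -3.4 16.6] [-3.8 -1.3  7.9]
0.3 [-11.3  -3.8  23.4] [-3.3 -0.5  6.8]
0.4 [-14.7  -3.5  30.3] [-3.3  0.4  6.9]
0.5 [-18.   -2.3  37.2] [-3.3  1.2  6.9]
0.6 [-21.3  -0.4  44. ] [-3.3  2.   6.8]
0.7 [-24.5   2.4  50.6] [-3.2  2.7  6.6]
0.8 [-27.6   5.8  57. ] [-3.1  3.4  6.4]
0.9 [-30.5   9.9  63.2] [-3.   4.1  6.1]
1.0 [-33.   15.4  68.3] [-2.5  5.5  5.1]
1.1 [-35.2  21.5  72.8] [-2.2  6.1  4.5]
1.2 [-37.   28.1  76.6] [-1.8  6.6  3.8]
1.3 [-38.4  35.1  79.6] [-1.4  7.   2.9]
```

Request:
apply_moves(
  series=[
    [-2,-1,4.3,0],
    [-2,-1,4.3,0],
    [-2,-0.7,4,0],
    [-1.8,-0.6,4,0],
    [-1.7,-0.3,3.5,0],
    [-1.6,-0.2,3.5,0],
    [0,0,0,0],
  ],
)

```text
time_s: 6.2
tcp_pos: [451.8, -41.9, 169.5]
orientation: [0.995, 0.103, -0.0, -0.0]
force: [1.2, -0.4, 1.8]
finger_gap: 0.5
```

```bash
cat >> h.py <<'E'
def zoom(n,cams=('side','top')):
    for c in cams:
        x0,y0={'side':(260,110),'top':(270,110)}[c]
        im=bot.get_image(c); g=cv2.cvtColor(im['pixels'],cv2.COLOR_RGB2BGR)
        cv2.imwrite(f'pics/{c}{n}.png',cv2.resize(g[y0:y0+120,x0:x0+160],None,fx=5,fy=5,interpolation=cv2.INTER_CUBIC))
E
python3 -c "
from h import *
zoom('3z',('side',))"
```

```text
(no output)
```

View pics/side3z.png

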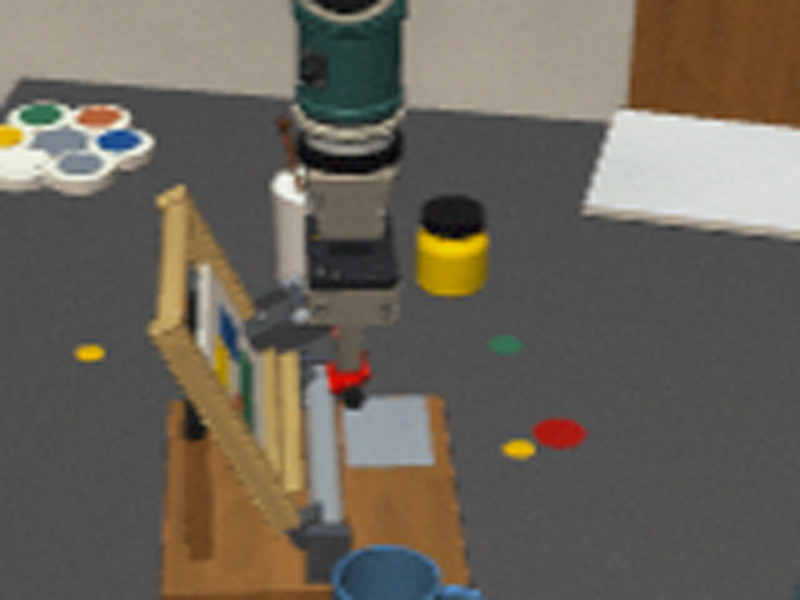

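The finger is centred on the pad at (348,372) and the kickstand is moving. Continuing along the arc.

Request:
apply_moves(
  series=[
    [-1.7,0.2,3.5,0],
    [-1.6,0.3,3.5,0],
    [-1.7,0.6,3.5,0],
    [-1.6,0.7,3.5,0],
    [-1.6,1,3.4,0],
    [-1.6,1.1,3.4,0],
    [-1.6,1.4,3.3,0],
    [-1.6,1.5,3.3,0],
    [0,0,0,0],
  ],
)

```text
time_s: 7.15
tcp_pos: [440.1, -51.5, 141.9]
orientation: [0.995, 0.103, -0.001, -0.0]
force: [1.0, -0.2, 0.8]
finger_gap: 0.3
```

Request:
apply_moves(
  series=[
    [-1.6,1.7,3.3,0],
    [-1.6,1.8,3.2,0],
    [-1.5,2,3.2,0],
    [-1.5,2.2,3.1,0],
    [-1.4,2.6,2.8,0],
    [-1.2,2.9,2.6,0],
    [-1.1,3,2.5,0],
    [-1,3.1,2.3,0],
    [0,0,0,0],
  ],
)

```text
time_s: 8.05
tcp_pos: [433.8, -73.0, 119.3]
orientation: [0.995, 0.103, -0.0, 0.0]
force: [0.8, -0.3, -0.3]
finger_gap: 0.4
```

```bash
python3 -c "
from h import *
zoom('4z',('side',)); st()"
```

```text
8.1 [434.  -72.7 119.4] [ 9.947e-01  1.030e-01 -2.000e-04 -0.000e+00] F [ 0.2  0.5 -0. ] gap 0.4 q [ 0.372  0.323 -0.323  2.176  0.164  0.665 -1.429]
```

View pics/side4z.png

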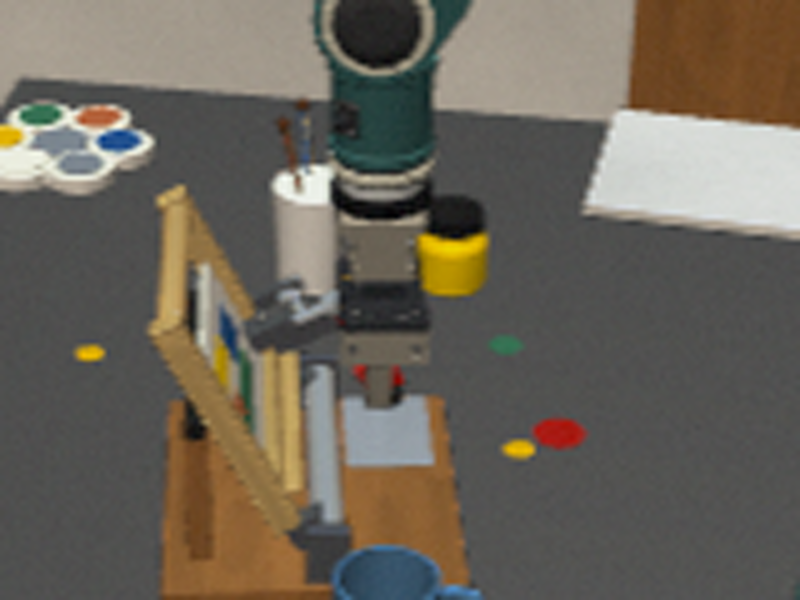

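Force is zero and the red pad is now beyond the finger, so it has snapped over. I'll lift and check, turning for the rail as it goes.

Request:
apply_moves(
  series=[
    [-3,-3,-30,0],
    [-5,0,-45,0],
    [-10,0,-45,0],
    [0,0,-45,0],
    [0,0,-35,8.5],
    [0,0,0,8.5],
    [0,0,0,8.5],
    [0,0,0,8.5],
  ],
  grip=60,
)

```text
time_s: 8.9
tcp_pos: [415.9, -73.1, 320.1]
orientation: [0.981, -0.195, 0.001, 0.0]
force: [0.1, 0.3, -0.3]
finger_gap: 54.9
```

```bash
python3 -c "
from h import *
zoom('5z'); st()
for c in ('side','top'):
  for t in ('kick_pad','kick_pivot','rail_mid','easel_hub'):
    r=bot.spot_point(c,t); print(c,t,[(np.round(d['at'],1),round(d['confidence'],2)) for d in r[:2]])
"
```

```text
9.0 [415.8 -73.1 319.8] [ 9.814e-01 -1.921e-01  3.000e-04  1.000e-04] F [-0.  -0.   0.2] gap 55.1 q [ 4.510e-01  5.000e-03 -3.530e-01  2.001e+00  2.000e-03  1.136e+00
 -1.861e+00]
side kick_pad [(array([ 440.4, -140.4,   74.5]), 0.66)]
side kick_pivot [(array([ 478.9, -127.3,  150.5]), 0.56)]
side rail_mid [(array([582.2, -39.8, 216.4]), 0.72)]
side easel_hub [(array([473. , -64.3,  48.4]), 0.92)]
top kick_pad []
top kick_pivot []
top rail_mid [(array([582.8, -42.7, 219. ]), 0.77), (array([ 422.8, -434.5,   36.7]), 0.56)]
top easel_hub [(array([477. , -65.2,  47. ]), 0.78)]
```

View pics/side5z.png

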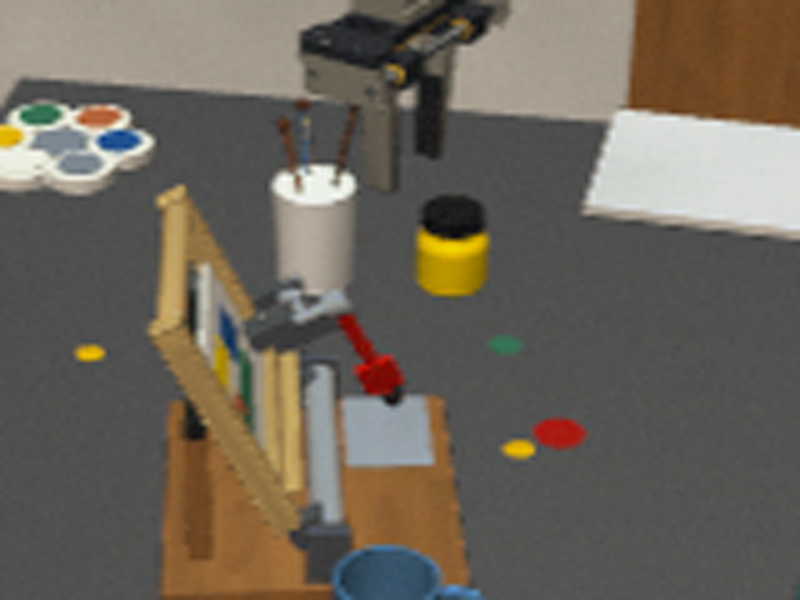

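View pics/top5z.png

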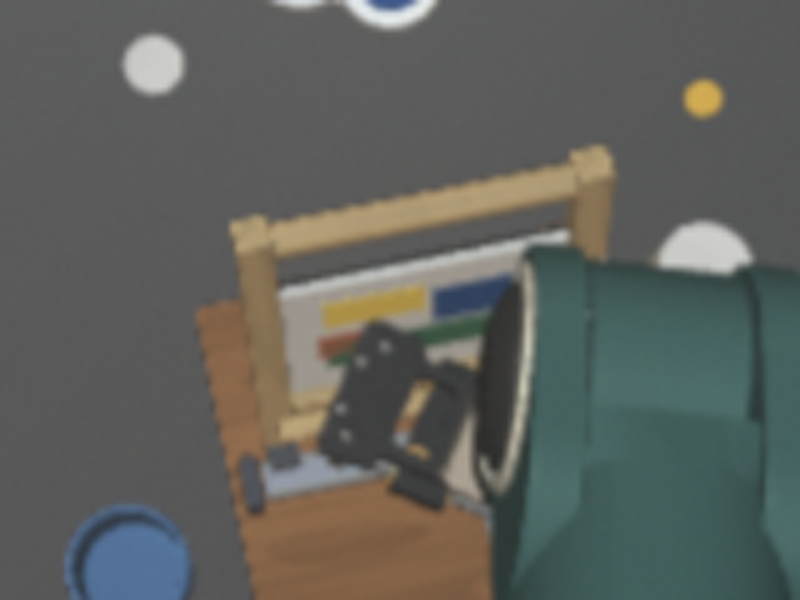

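The kickstand is at its stop: the pad was measured at (440,-140,75) against (440,-141,77) predicted. I'll turn back the other way, because joint 7 has room there, to align the jaws across the rail.

Request:
apply_moves(
  series=[
    [0,0,0,-8.3],
    [0,0,0,-8.3],
    [0,0,0,-8.3],
    [0,0,0,-8.3],
    [0,0,0,-8.3],
    [0,0,0,-8.3],
    [0,0,0,-8.3],
    [0,0,0,-8.3],
    [0,0,0,-8.3],
    [0,0,0,-8.3],
    [0,0,0,-8.3],
    [0,0,0,-8.3],
  ],
)

```text
time_s: 10.6
tcp_pos: [415.9, -73.3, 319.5]
orientation: [0.778, 0.628, -0.0, -0.0]
force: [0.5, -0.7, -0.8]
finger_gap: 55.2
```

Request:
apply_moves(
  series=[
    [0,0,0,-8.3],
    [0,0,0,-8.3],
    [0,0,0,-8],
    [0,0,0,0],
  ],
)

```text
time_s: 11.0
tcp_pos: [415.8, -73.3, 319.5]
orientation: [0.629, 0.778, -0.0, -0.0]
force: [-0.7, 0.3, 0.2]
finger_gap: 55.2
```

```bash
python3 -c "
from h import *
acc={'rail_mid':[],'easel_hub':[]}
for k in range(4):
  for c in ('side','top'):
    bot.get_image(c)
    for t in acc:
      r=bot.spot_point(c,t)
      if r: acc[t].append(r[0]['at'])
for t in acc: print(t,np.round(acc[t],1).tolist(),np.median(acc[t],0))
o=st();M=R.from_quat(o['orientation']).as_matrix();print(M.round(3))
m=np.median(acc['rail_mid'],0); print(M.T@(m-o['tcp_pos']))
"
```

```text
rail_mid [[584.0, -45.4, 220.2], [581.9, -42.4, 218.3], [441.5, -139.5, 74.4], [584.1, -39.8, 215.9], [581.3, -41.3, 217.4], [583.0, -41.4, 218.4], [584.7, -43.1, 218.8], [582.3, -39.0, 219.0]] [582.65 -41.9  218.35]
easel_hub [[476.2, -62.5, 50.6], [476.7, -62.5, 51.0], [475.0, -62.4, 48.2], [477.8, -65.3, 47.4], [474.7, -60.2, 49.9], [477.6, -65.0, 47.9], [476.1, -62.1, 49.9], [477.5, -63.1, 47.3]] [476.45 -62.5   49.05]
12.2 [415.9 -73.3 319.6] [ 0.629   0.7774 -0.      0.    ] F [-0.4 -1.   0.1] gap 55.2 q [ 4.590e-01  6.000e-03 -3.610e-01  2.001e+00  2.000e-03  1.136e+00
  3.070e-01]
[[-0.209  0.978  0.   ]
 [ 0.978  0.209 -0.   ]
 [-0.     0.    -1.   ]]
[ -4.12964556 169.65833335 101.23422655]
```

Request:
apply_moves(
  series=[
    [-1,42,0,0],
    [-1,43,0,0],
    [-1,43,0,0],
    [-1,42.5,0,0],
    [0,0,25,0],
    [0,0,20,0],
    [0,0,0,0],
  ],
)

```text
time_s: 12.9
tcp_pos: [581.9, -41.5, 271.3]
orientation: [0.629, 0.778, -0.002, -0.003]
force: [-1.0, 0.2, -0.1]
finger_gap: 55.1
```

```bash
python3 -c "
from h import *
zoom('6z'); st()
"
```

```text
13.0 [583.5 -41.6 274.7] [ 6.290e-01  7.774e-01 -1.000e-04 -2.000e-04] F [-0.1  0.2 -0. ] gap 54.8 q [ 0.319  0.356 -0.387  1.706  0.147  1.109  0.098]
```

View pics/side6z.png

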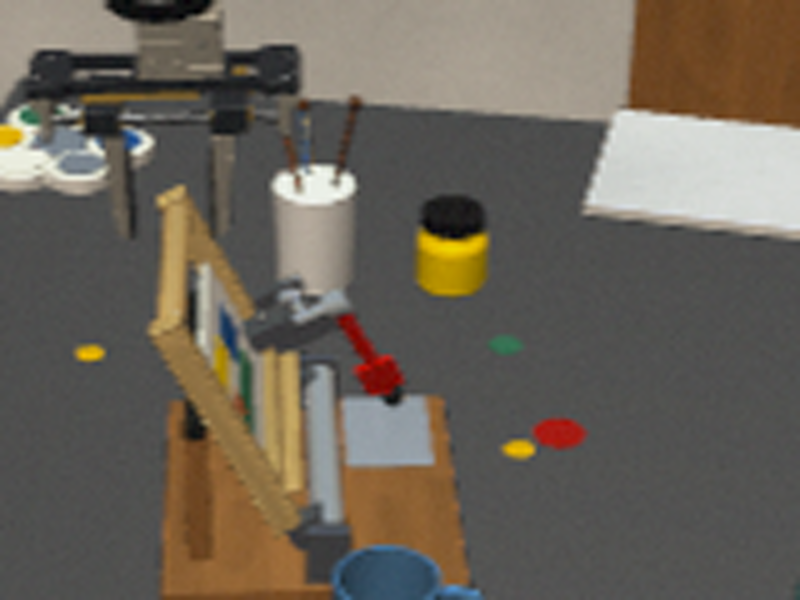

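View pics/top6z.png

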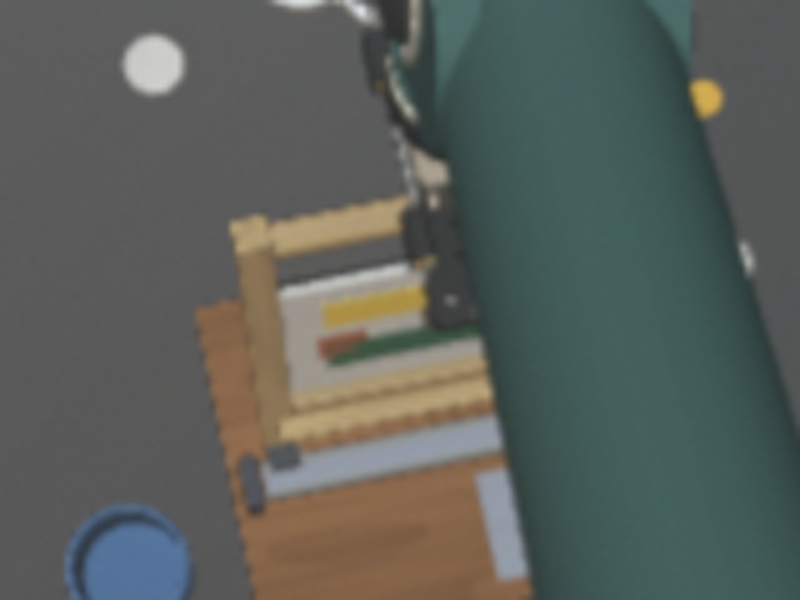

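The fingers, at 125 and 220 in the side crop, straddle the rail at about 173. Descending and gripping.

Request:
apply_moves(
  series=[
    [0,0,20,0],
    [0,0,20,0],
    [0,0,8,0],
    [0,0,5,0],
    [0,0,0,0],
    [0,0,0,0],
  ],
)

```text
time_s: 13.6
tcp_pos: [584.0, -41.6, 222.6]
orientation: [0.629, 0.777, 0.0, 0.001]
force: [-0.1, -0.1, 0.0]
finger_gap: 55.3
```

Request:
apply_moves(
  series=[
    [0,0,0,0],
    [0,0,0,0],
    [0,0,0,0],
    [0,0,0,0],
    [0,0,0,0],
    [0,0,0,0],
    [0,0,0,0],
  ],
  grip=0,
  squeeze=25,
)

```text
time_s: 14.3
tcp_pos: [582.7, -41.8, 221.5]
orientation: [0.629, 0.777, -0.001, -0.001]
force: [-4.6, -1.4, 3.3]
finger_gap: 19.3
```

```bash
python3 -c "
from h import *
o=st()
zoom('7z',('side',))
# arc of rail
for hub in (HUB,):
  b0=.45; r=lambda t:(lambda fx,fy,fz:25*fx+200*fz)(*fr(t))
  p0=r(0); last=np.zeros(3)
  print(r(0)+hub)
  for t in np.arange(.05,.471,.05):
    d=r(t)-p0; d=np.array([d@ey,d@ex,-d@ez]); print(round(t,2),d.round(1),(d-last).round(1)); last=d
"
```

```text
14.3 [582.7 -41.8 221.5] [ 6.290e-01  7.774e-01 -7.000e-04 -6.000e-04] F [-4.6 -1.4  3.3] gap 19.3 q [ 0.309  0.408 -0.377  1.763  0.175  1.005  0.076]
[583.39857542 -40.97274785 218.71528212]
0.05 [-0.  -8.6 -5.3] [-0.  -8.6 -5.3]
0.1 [  0.  -17.4 -10.1] [ 0.  -8.8 -4.8]
0.15 [  0.  -26.5 -14.5] [-0.  -9.1 -4.4]
0.2 [  0.  -35.8 -18.4] [-0.  -9.3 -3.9]
0.25 [ -0.  -45.3 -21.8] [-0.  -9.5 -3.4]
0.3 [  0.  -54.9 -24.8] [ 0.  -9.6 -3. ]
0.35 [  0.  -64.7 -27.3] [-0.  -9.8 -2.5]
0.4 [  0.  -74.5 -29.3] [-0.  -9.9 -2. ]
0.45 [ -0.  -84.5 -30.8] [ -0.  -10.   -1.5]
```

View pics/side7z.png

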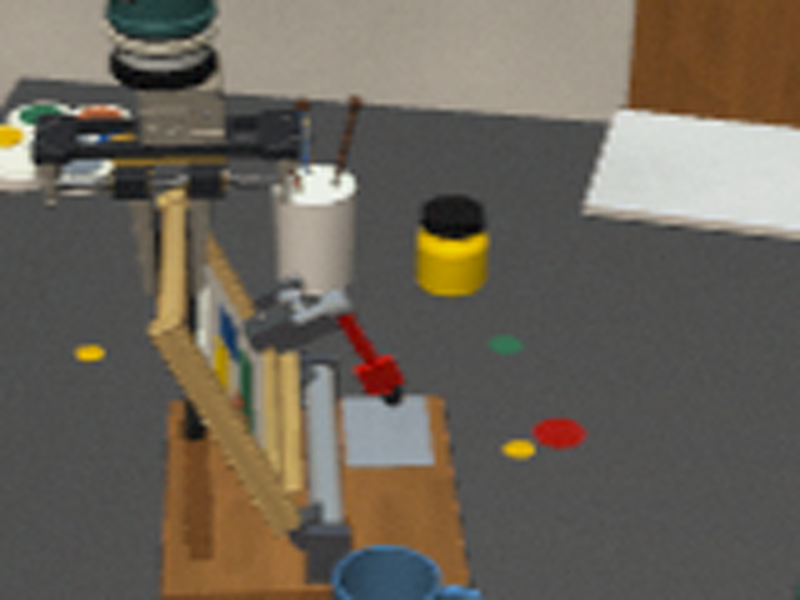

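Gripped, with a gap of 19.3 mm. I'll raise it along the arc.

Request:
apply_moves(
  series=[
    [0,-4.3,-2.7,0],
    [0,-4.3,-2.6,0],
    [0,-4.4,-2.5,0],
    [0,-4.4,-2.4,0],
    [0,-4.5,-2.2,0],
    [0,-4.6,-2.1,0],
    [0,-4.6,-2,0],
    [0,-4.7,-1.9,0],
    [0,0,0,0],
  ],
)

```text
time_s: 15.25
tcp_pos: [547.6, -49.5, 240.0]
orientation: [0.629, 0.777, -0.0, -0.0]
force: [-0.3, -2.0, -5.7]
finger_gap: 19.2
```

Request:
apply_moves(
  series=[
    [0,-4.7,-1.7,0],
    [0,-4.8,-1.6,0],
    [0,-4.8,-1.5,0],
    [0,-4.8,-1.4,0],
    [0,-4.9,-1.3,0],
    [0,-4.9,-1.2,0],
    [0,-4.9,-1,0],
    [0,-4.9,-0.9,0],
    [0,0,0,0],
  ],
)

```text
time_s: 16.15
tcp_pos: [510.1, -57.7, 250.8]
orientation: [0.629, 0.777, -0.0, 0.0]
force: [0.9, -4.6, -7.0]
finger_gap: 19.0
```

```bash
python3 -c "
from h import *
st(); zoom('8z',('side',)); print(bot.spot_point('side','rail_mid')[:1],bot.spot_point('side','kick_pad')[:1])
"
```

```text
16.15 [510.1 -57.7 250.8] [ 6.291e-01  7.773e-01 -2.000e-04  3.000e-04] F [ 0.9 -4.6 -7. ] gap 19.0 q [ 0.387  0.254 -0.395  1.898  0.115  1.011  0.151]
[{'at': [510.2, -56.4, 247.1], 'confidence': 0.95}] [{'at': [512.3, -57.8, 248.0], 'confidence': 0.7}]
```

View pics/side8z.png

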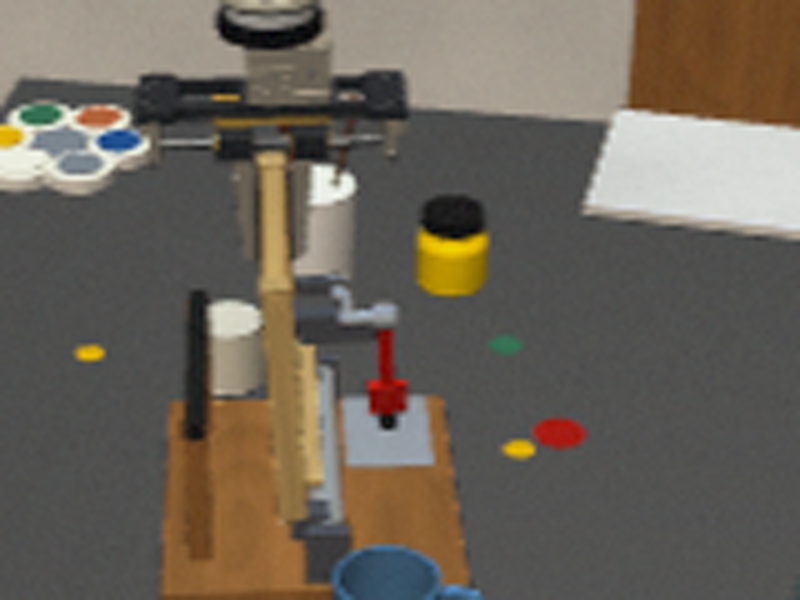

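Request:
apply_moves(
  series=[
    [-0.3,-3,-0.3,0],
    [-0.3,-3,-0.2,0],
    [0,-2,-0.1,0],
    [0,0,0,0],
    [0,0,0,0],
  ],
)

```text
time_s: 16.8
tcp_pos: [503.5, -59.2, 251.8]
orientation: [0.629, 0.778, 0.0, 0.001]
force: [0.8, -3.1, 1.0]
finger_gap: 19.3
```

Request:
apply_moves(
  series=[
    [-0.2,-2,0,0],
    [-0.2,-1,0,0],
    [0,0,0,0],
    [0,0,0,0],
  ],
)

```text
time_s: 17.2
tcp_pos: [500.9, -59.8, 252.1]
orientation: [0.629, 0.778, 0.001, 0.001]
force: [2.1, -2.1, 5.5]
finger_gap: 19.0
```

```bash
python3 -c "
from h import *
st(); zoom('9z',('side',)); 
"
```

```text
17.2 [500.9 -59.8 252.1] [0.6288 0.7776 0.0008 0.0008] F [ 2.1 -2.1  5.5] gap 19.0 q [ 0.398  0.236 -0.396  1.918  0.106  1.006  0.165]
```

View pics/side9z.png

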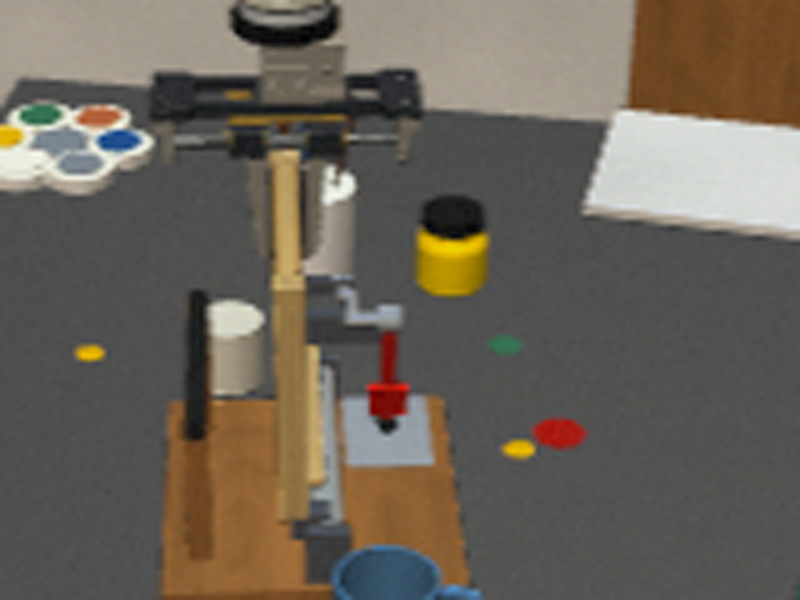

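Request:
apply_moves(
  series=[
    [0,-1,-0.4,0],
    [0,-1,-0.2,0],
    [0,0,0,0],
    [0,0,0,0],
  ],
)

```text
time_s: 17.65
tcp_pos: [498.5, -60.4, 252.4]
orientation: [0.629, 0.778, 0.001, 0.0]
force: [1.2, -1.1, 5.5]
finger_gap: 19.4
```

Request:
apply_moves(
  series=[
    [0,-1,0,0],
    [0,0,0,0],
    [0,0,0,0],
  ],
)

```text
time_s: 17.95
tcp_pos: [497.8, -60.5, 252.5]
orientation: [0.629, 0.778, 0.001, 0.001]
force: [1.7, -1.9, 5.2]
finger_gap: 18.7
```

Request:
apply_moves(
  series=[
    [0,-1,0,0],
    [0,0,0,0],
    [0,0,0,0],
  ],
)

```text
time_s: 18.25
tcp_pos: [497.2, -60.7, 252.6]
orientation: [0.629, 0.778, 0.001, 0.001]
force: [2.8, -0.9, 5.4]
finger_gap: 19.0
```

```bash
python3 -c "
from h import *
o=st(); d=o['tcp_pos']-np.array([582.7,-41.8,221.5]); print(d@ex,d@ey,d[2],'Fex',o['force']@ex,'Fey',o['force']@ey)
"
```

```text
18.25 [497.2 -60.7 252.6] [0.6288 0.7776 0.0011 0.001 ] F [ 2.8 -0.9  5.4] gap 19.0 q [ 0.402  0.228 -0.396  1.925  0.103  1.005  0.17 ]
-87.54338952475118 -0.6508535768449626 31.092500186643804 Fex 2.601529254622199 Fey -1.465161987867788
```

Request:
apply_moves(
  series=[
    [0,-1,0,0],
    [0,0,0,0],
    [0,0,0,0],
  ],
)

```text
time_s: 18.55
tcp_pos: [496.6, -60.8, 252.7]
orientation: [0.629, 0.778, 0.001, 0.001]
force: [5.4, 0.4, 5.3]
finger_gap: 19.3
```

Request:
apply_moves(
  series=[
    [0,-1,0,0],
    [0,0,0,0],
    [0,0,0,0],
  ],
)

```text
time_s: 18.85
tcp_pos: [496.1, -60.9, 252.7]
orientation: [0.629, 0.778, 0.002, 0.002]
force: [6.1, -0.0, 4.7]
finger_gap: 19.4
```

```bash
python3 -c "
from h import *
o=st(); d=o['tcp_pos']-np.array([582.7,-41.8,221.5]); print(d@ex,d@ey,d[2],'Fex',o['force']@ex,'Fey',o['force']@ey)
zoom('10z',('side',))
im=bot.get_image('side'); g=cv2.cvtColor(im['pixels'],cv2.COLOR_RGB2BGR)[170:220,300:360]; cv2.imwrite('pics/foot10.png',cv2.resize(g,None,fx=12,fy=12,interpolation=cv2.INTER_CUBIC))
for k in range(4):
  bot.get_image('side'); print(bot.spot_point('side','rail_mid')[:1],bot.spot_point('side','kick_pad')[:1])
"
```

```text
18.85 [496.1 -60.9 252.7] [0.6287 0.7776 0.0018 0.0016] F [ 6.1 -0.   4.7] gap 19.4 q [ 0.403  0.225 -0.397  1.929  0.102  1.002  0.172]
-88.72267140399315 -0.6183185957866053 31.23896393398809 Fex 5.949442212055606 Fey -1.2762672892322056
[] [{'at': [433.3, -141.4, 51.0], 'confidence': 0.63}]
[{'at': [500.0, -59.8, 248.4], 'confidence': 0.86}] [{'at': [430.8, -140.3, 52.3], 'confidence': 0.41}]
[{'at': [497.4, -61.2, 248.9], 'confidence': 0.76}] [{'at': [434.6, -140.0, 49.4], 'confidence': 0.69}]
[{'at': [496.0, -61.2, 250.1], 'confidence': 0.69}] [{'at': [551.8, -418.3, 53.0], 'confidence': 0.62}]
```

View pics/foot10.png

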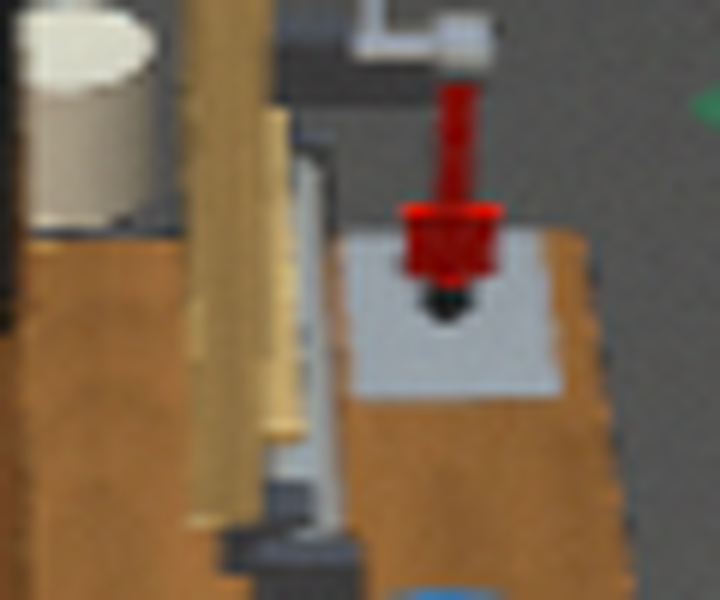

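View pics/side10z.png

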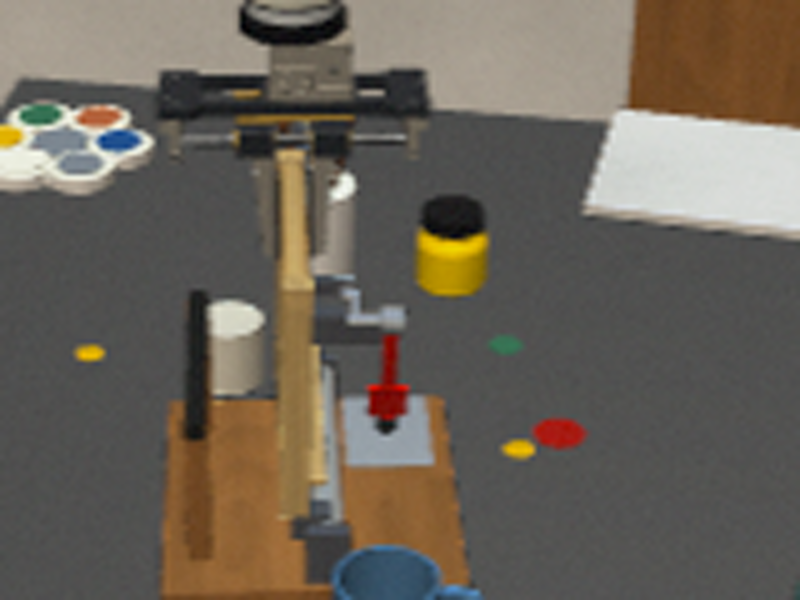

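The pull force has risen to 6 N with little further travel, and the foot's height of about 26 mm matches contact with the base plate. I'll hold for a moment, recheck, and hand in.

Request:
apply_moves(
  series=[
    [0,0,0,0],
    [0,0,0,0],
    [0,0,0,0],
    [0,0,0,0],
    [0,0,0,0],
    [0,0,0,0],
  ],
)

```text
time_s: 20.15
tcp_pos: [496.1, -60.9, 252.7]
orientation: [0.629, 0.778, 0.002, 0.002]
force: [6.4, -0.9, 4.3]
finger_gap: 19.1
```

```bash
python3 -c "
from h import *
st()
for c in ('side','top'):
  bot.get_image(c)
  for t in ['brush_pot_mid','paint_blue_bottle_mid','paint_ochre_jar_mid','clay_bowl_mid','water_mug_mid','clay_blank_mid','easel_hub','kick_pad']:
    r=bot.spot_point(c,t); print(t,c,[(np.round(d['at'],1),round(d['confidence'],2)) for d in r[:2]])
snap('side','side11')
"
```

```text
20.15 [496.1 -60.9 252.7] [0.6287 0.7776 0.0018 0.0016] F [ 6.4 -0.9  4.3] gap 19.1 q [ 0.403  0.225 -0.397  1.929  0.102  1.002  0.172]
brush_pot_mid side [(array([ 552. , -417.2,   53. ]), 0.72)]
paint_blue_bottle_mid side [(array([271.6, 232.4,  66.6]), 0.67), (array([500.6, -62.8, 250.4]), 0.33)]
paint_ochre_jar_mid side [(array([ 422.1, -437.1,   35.5]), 0.51)]
clay_bowl_mid side [(array([393.6, 270. ,  25.9]), 0.91)]
water_mug_mid side [(array([392.7, 126.1,  44.9]), 0.67), (array([473.7, -62.6,  46.6]), 0.35)]
clay_blank_mid side [(array([ 586.5, -230.4,   30.3]), 0.55)]
easel_hub side [(array([474.2, -62.5,  49.4]), 0.58)]
kick_pad side [(array([ 434. , -141.7,   52.4]), 0.54)]
brush_pot_mid top [(array([ 550.9, -413.7,   52.6]), 0.66), (array([477. , -70.3,  -2.7]), 0.37)]
paint_blue_bottle_mid top [(array([273.6, 227.8,  64.9]), 0.66)]
paint_ochre_jar_mid top [(array([ 419.4, -436.3,   40.6]), 0.67)]
clay_bowl_mid top [(array([383.8, 269.4,  24.7]), 0.57), (array([498.1, -59.5, 248.6]), 0.49)]
water_mug_mid top [(array([398.4, 121.6,  45.7]), 0.79)]
clay_blank_mid top [(array([ 591.6, -238.1,   27. ]), 0.62), (array([ 422.2, -436.8,   38.5]), 0.25)]
easel_hub top [(array([477.8, -66.1,  46. ]), 0.57), (array([499.2, -57.1, 250.8]), 0.29)]
kick_pad top [(array([496.8, -57.3, 251.6]), 0.51), (array([ 550.6, -418.8,   52.3]), 0.48)]
```

View pics/side11.png

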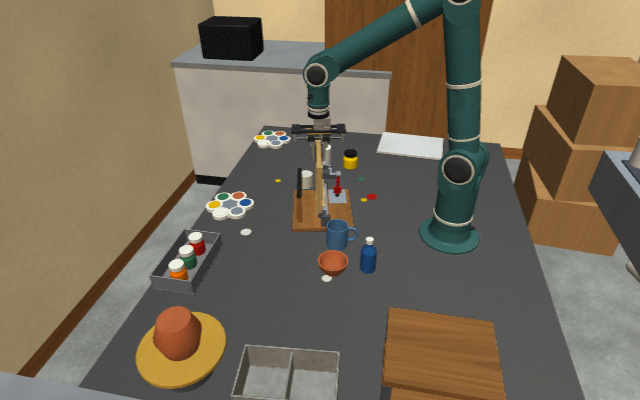

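The frame is upright at about (320,180), the rail is held, the kickstand foot is on the plate at (337,192), and the bystanders are where they were.

```bash
python3 -c "
from h import *
print(bot.hand_in()); st()"
```

```text
the job is handed in; nothing more can be done
None
the job is handed in; nothing more can be done
```

The easel is upright with its kickstand down and the gripper still holding the rail. I handed the job in at about 21 s of the 48 s; it reports no verdict.

- **Kickstand:** With the frame lying back, I pressed the red pad down along its arc with closed fingertips until it snapped over centre. The pad then measured (440, -140, 75) mm, against (440, -141, 77) predicted for the stop. Only the side camera gave that fix; the top camera did not find the pad.
- **Frame:** I gripped the top rail at 25 N and raised it along its arc. The rail moved 89 mm forward and 31 mm up, which is about 0.46–0.47 rad of tilt.
- **Foot on the base:** The foot shows on the plate in the picture, and the pad height of about 51 mm agrees with contact. The backward push on the tool rose from about 1 N to 6 N over the last few 1 mm steps. It then stayed steady during a 0.6 s hold, with the gripper gap at 19 mm.
- **Surroundings:** The pots, jars, mug and other bystanders measured within about 5–8 mm of their starting positions, which I take as detector error. The blue mug and the plaster cylinder each had only one camera's starting position to compare with. Contact forces read at the end of each move never passed 10 N.

**Checks that disagreed:** A few detections were wrong. Before I gripped the rail, one rail fix landed on the kickstand pad. In the last check, the top camera put the pad at the rail. I left these out.

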